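# Put the service tools back on their outline mats

### The job

Tidy the bench: put the red screwdriver, the yellow screwdriver, the blue stapler and the roll of black tape each back on the mat that shows its own outline in its own colour, lying flat and lined up with the outline, each screwdriver with its handle on the handle of the outline. Do not knock over the solvent bottle.

Things in the scene. Friction and masses are not known exactly. Their poses are not given: they have to be found in the camera images.
- red_driver: Screwdriver with red handle, lying on the bench, 172 mm long, 60 g. Origin: underside, middle of the length; its y axis points to the handle end, at the start roughly at the robot. Handle 24 mm wide and high, y = +3 to +85 mm (middle and balance point near y = +44); shaft 6 mm thick, y = -86 to +3, at 9 to 15 mm height.
- yellow_driver: Screwdriver with yellow handle, lying on the bench, 152 mm long, 60 g. Origin: underside, middle of the length; its y axis points to the handle end, at the start roughly at the robot. Handle 24 mm wide and high, y = -7 to +75 mm (middle and balance point near y = +34); shaft 6 mm thick, y = -76 to -7, at 9 to 15 mm height.
- stapler: Blue desk stapler standing on its black foot, 160 g, 127 mm long (its y axis, at the start roughly along world x), 36 mm wide, 47 mm high. Origin: centre of the underside. Foot 36 mm wide, 6 mm high; the blue top, 30 mm wide, at 24 to 47 mm height, can be gripped across its middle; it does not hinge open.
- black_tape: Small roll of black electrical tape with a light brown core, lying flat, 58 mm across, 19 mm high, 50 g. Origin: centre of the underside. Grip it across the outside (its hole is not open to the fingers).
- red_mat: Fixed flat mat, 4 mm thick, 194 x 60 mm, light grey, no rim, with a printed screwdriver outline, 171 mm long: red handle, dark shaft. Origin: underside, below the middle of the handle outline. x points along the shaft outline, away from the robot (within 0.12 rad); z up. The red screwdriver's origin belongs at x = +44, y = 0, z = 4 mm, its y axis along -x.
- yellow_mat: Fixed flat mat, 4 mm thick, 174 x 60 mm, light grey, no rim, with a printed screwdriver outline, 151 mm long: yellow handle, dark shaft. Origin: underside, below the middle of the handle outline. x points along the shaft outline, away from the robot (within 0.12 rad); z up. The yellow screwdriver's origin belongs at x = +34, y = 0, z = 4 mm, its y axis along -x.
- stapler_mat: Fixed flat mat, 4 mm thick, 150 x 60 mm, light grey, no rim, with a printed blue rounded rectangle, 127 x 36 mm, for the stapler. Origin: underside, centre of plate and outline; x points along the outline, away from the robot (within 0.12 rad), z up. The stapler stands along x, either way round.
- tape_mat: Fixed flat mat, 4 mm thick, 78 x 78 mm, light grey, no rim, with a printed black ring, 58 mm across, for the tape roll. Origin: underside, centre of plate and ring; z up.
- solvent_bottle: Bystander, loose: white squeeze bottle with a red cap and bent red spout, standing behind the tools, 50 mm across, 170 mm high, 170 g. Origin: centre of the underside, z up. To be left standing.
Not all that is in view belongs to the job. There is more than one size of the black_tape; the job needs the smaller.

How it is judged:
By the outcome, as a careful person would: the job done as asked, in the order asked, and still so for the second after the job is handed in, with the robot touching nothing.
It also fails if it takes over 112 s, if anything falls off the work surface, if the arm or the gripper's body presses on something with over 40 N, if the wrist force passes 120 N, or if a joint passes its speed limit or range.

### The arm

A 6-joint arm with a two-finger parallel gripper is mounted at the origin on a cart in front of the work surface, level with it; the furniture and walls round the work are solid. World frame = base frame: x ahead of the robot, y to its left, z up, the work surface at z = 0. Lengths are in mm, angles in rad, forces in N, time in s.
With the tool pointing down it reaches from about 325 to 925 mm from the base axis. Payload 3.1 kg.
Tool frame: the origin (TCP) lies on the front face of the gripper's body, between the roots of the fingers; the fingertips stand 73 mm ahead of it and the grasp point (between the pads) lies 54 mm ahead of it (ctrl.hold_point_z is the distance from the TCP to the grasp point, in mm); z points along the fingers, y is the line along which they close (so a half turn about z gives the same grasp; the last joint's range is limited). The gripper opens to 85 mm and grips with 20 to 120 N. Pads are 22 mm wide; open, the fingers measure 114 mm over their backs; the gripper's body (76 mm by 85 mm) begins 54 mm behind the grasp point. The pads swing forward as they close: fully open they stand 13 mm farther back than shut.
Start: joints at [-1.411, 0.217, 1.613, -0, 1.311, -0.112], TCP at [167.812, -602.062, 303.9] pointing down, gripper open.
Joint ranges: [-2.75, 2.75], [-0.78, 2.1], [0.31, 2.55], [-1.13, 4.27], [0.13, 2.63], [-2.58, 2.58]. Speed limits (rad/s): [2.79, 2.79, 3.14, 3.14, 3.14, 3.14].

### API

Orientations are given as a rotation vector (axis times angle).
In Python, from plant import ctrl gives the robot as it stands.
- The arm moves only by the tool step_arm, never from a script. Its argument "rows" is a list that holds one entry, the list of rows, each a list of 6 numbers: the shift along the tool's x, y, z normalised to -1 to 1, where 1 is 50 cm, then the turn, a rotation vector about the tool's x, y, z normalised to -1 to 1, where 1 is pi/2 rad. A call has 1 to 10 rows; each row is the pose to reach, as a shift and turn from the pose commanded when the call began, along the tool's axes at that moment; what a row does not reach only later rows make up. A row lasts 1/12 s, in which the tool goes at most 41.7 mm and 7.16 degrees, less where a joint would pass 70% of its speed; a pose out of reach is approached as far as the arm can. A call with a number of a shift or a turn outside -1 to 1 is refused whole. A call with a gripper value outside its range is refused whole. "hand" is the finger opening in mm, from 0 to 85.4, set as the call begins (left out, the last holds). The fingers move at their own pace and stop on an object; the grip force is fixed at half the most. Time passes only in rows, so rows that repeat a pose let the fingers close. It gives the time, the measured TCP pose, the force, the opening and the grip force at its end, in the units of the state.
- ctrl.get_state(): the state, without advancing time (a new reading comes with each control period).
- ctrl.capture(name): name is "side" or "top"; returns (picture, depth): 384x512x3 uint8, red, green, blue; 384x512 float32, mm along the optical axis (not along the pixel's ray), 0 where there is no reading.
- ctrl.calibration(name): a dict with "fx", "fy", "cx", "cy" (pixels), "D" ([k1, k2, p1, p2, k3] as OpenCV has them; the pictures are not rectified), "R" (3x3) and "t" (3): a world point X has camera coordinates R X + t. Camera axes: x right, y down, z forward; pixel columns grow to the right and rows downward; lengths in mm; the calibration is good to about 2 mm. A picture is of the moment at which its call begins. calibration takes no time and is no camera call.
- ctrl.hand_in(): hands the job in; it is judged then, once.
The state is a dict: "t": time; "qpos": joint angles; "qvel": joint speeds; "effort": joint torques, N m; "tool_pos": TCP position; "orientation": TCP orientation; "ft_force": force on the tool from outside, world axes, zero at the start; "ft_torque": the same for the moment, N m; "width": finger opening in mm; "grip_force": force on a finger pad.
Only numpy, scipy, OpenCV 4.12 (cv2) and the standard library are available. Lean on these libraries where they do the work, as an engineer would, in place of code of your own. Each camera call takes 0.05 s, during which the arm holds its last target. There are 200 camera calls.

## Working session

There is one attempt and no reset: what is moved stays moved. The work goes in short steps, Python scripts to look and compute and a tool call to move; the robot and the scene stay as the last step left them, time stands still between calls to the robot, and variables do not carry over. Pictures are saved under pics/ and viewed, at most 14 in all, crops included, and the job is handed in when it is done.

Besides the shell and the picture viewer there is one more tool, called after "Emit:" as name([rows], argument=value, ...), one row to a line, values as JSON. step_arm: Moves the arm, as the interface text tells. Scaled input: -1 to 1 covers 50 cm each way for a shift and pi/2 rad each way for a turn. Its arguments: {"type":"object","properties":{"rows":{"type":"array"},"hand":{"type":"number"}},"required":["rows"]}

```bash
ls; mkdir -p pics; python3 - <<'E'
from plant import ctrl
import cv2,numpy as np
for n in("side","top"):
    p,d=ctrl.capture(n); cv2.imwrite(f"pics/{n}0.png",cv2.cvtColor(p,cv2.COLOR_RGB2BGR)); np.savez(f"pics/{n}0.npz",p=p,d=d)
    c=ctrl.calibration(n); print(n,{k:np.round(np.array(v),3).tolist() for k,v in c.items()})
print(ctrl.get_state())
E
```

```text
pics
side {'fx': 417.299, 'fy': 417.299, 'cx': 259.129, 'cy': 189.371, 'D': [-0.02, 0.0, 0.0, 0.0, 0.0], 'R': [[0.918, -0.397, -0.001], [-0.137, -0.314, -0.94], [0.373, 0.863, -0.342]], 't': [-491.669, 118.404, 993.809]}
top {'fx': 498.587, 'fy': 498.587, 'cx': 259.723, 'cy': 193.682, 'D': [-0.158, 0.0, 0.0, 0.0, 0.0], 'R': [[0.029, -0.999, 0.016], [-0.998, -0.03, -0.056], [0.057, -0.014, -0.998]], 't': [-7.711, 531.508, 1486.887]}
{'t': 0.1, 'qpos': array([-1.41119088e+00,  2.17701693e-01,  1.61481622e+00, -7.45711819e-06,
        1.31131641e+00, -1.12189892e-01]), 'qvel': array([ 0.0014844 , -0.00189756, -0.00350697, -0.00088999, -0.00046661,
        0.00092903]), 'effort': array([ 7.68577847e-04, -3.98075116e+01, -3.04969168e+01, -4.71109206e-05,
        4.19269563e-03,  1.04975067e-05]), 'tool_pos': array([ 167.71866537, -601.45620532,  302.66220761]), 'orientation': array([-3.11040691e+00, -4.25321615e-01,  9.47194932e-05]), 'ft_force': array([-0.650012  ,  0.56835589,  1.17931799]), 'ft_torque': array([-0.01332522, -0.06842417,  0.01814223]), 'grip_force': 0.0, 'width': 85.30407635587743}
```

View pics/top0.png

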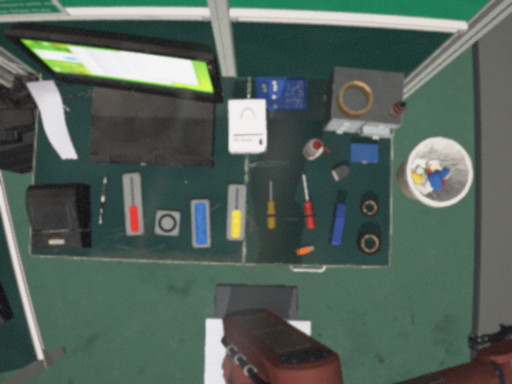

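View pics/side0.png

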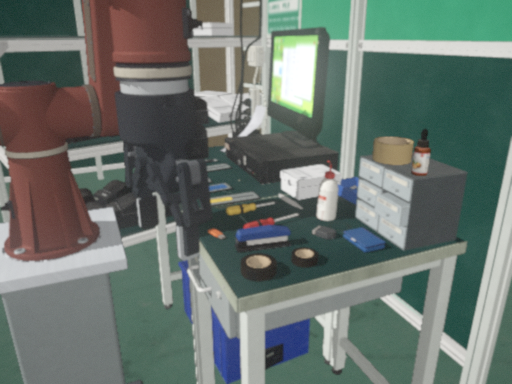

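Top view: the mats are red at (133,204), tape at (167,222), stapler at (201,222) and yellow at (236,212).

What could be taken for each thing:
- **Red driver:** (307,203), against the orange object at (305,250).
- **Yellow driver:** (270,205). Nothing else is yellow except its mat.
- **Stapler:** (338,218), against the blue box at (364,153) and the blue card at (280,93).
- **Tape:** the small roll at (370,205), against the large roll at (370,241) and the brown roll on the cabinet at (355,98).
- **Bottle:** (313,150).

Next I'll measure, and check the choices in one crop.

```bash
cat > h.py <<'E'
from plant import ctrl
import cv2,numpy as np
C={n:{k:np.array(v,float) for k,v in ctrl.calibration(n).items()} for n in("side","top")}
def K(n): c=C[n]; return np.array([[c['fx'],0,c['cx']],[0,c['fy'],c['cy']],[0,0,1.]])
def ray(n,uv):
    c=C[n]; q=cv2.undistortPoints(np.array(uv,float).reshape(-1,1,2),K(n),c['D']).reshape(-1,2)
    return -c['R'].T@c['t'], np.c_[q,np.ones(len(q))]@c['R']
def onplane(n,uv,z):
    o,d=ray(n,uv); return o+d*((z-o[2])/d[:,2])[:,None]
def proj(n,X):
    c=C[n]; return cv2.projectPoints(np.array(X,float).reshape(-1,1,3),cv2.Rodrigues(c['R'])[0],c['t'],K(n),c['D'])[0].reshape(-1,2)
def tri(ut,us):
    o1,d1=ray("top",ut);o2,d2=ray("side",us);d1=d1[0]/np.linalg.norm(d1);d2=d2[0]/np.linalg.norm(d2)
    s=np.linalg.lstsq(np.c_[d1,-d2],o2-o1,rcond=None)[0]; a=o1+s[0]*d1;b=o2+s[1]*d2
    return (a+b)/2,np.linalg.norm(a-b)
def cap(n,tag=None):
    p,d=ctrl.capture(n)
    if tag: cv2.imwrite(f"pics/{n}{tag}.png",p[...,::-1])
    return p,d
def world(n,d):   # depth -> world points HxWx3
    v,u=np.mgrid[:384,:512]; q=cv2.undistortPoints(np.stack([u,v],-1).reshape(-1,1,2).astype(float),K(n),C[n]['D']).reshape(-1,2)
    P=np.c_[q,np.ones(len(q))]*d.reshape(-1,1); return ((P-C[n]['t'])@C[n]['R']).reshape(384,512,3)
HSV=dict(red=((0,140,80),(6,255,255)),yellow=((18,120,80),(32,255,255)),blue=((100,110,60),(125,255,255)),black=((0,0,0),(180,255,60)),grey=((0,0,95),(180,45,255)))
def mask(p,col,box):
    h=cv2.cvtColor(p,cv2.COLOR_RGB2HSV); m=cv2.inRange(h,*HSV[col])
    if col=="red": m|=cv2.inRange(h,(172,140,80),(180,255,255))
    r=np.zeros_like(m); x0,y0,x1,y1=box; r[y0:y1,x0:x1]=m[y0:y1,x0:x1]; return r
def blob(m):
    n,l,s,c=cv2.connectedComponentsWithStats(m); i=1+np.argmax(s[1:,4]); return l==i
def info(n,m,z):
    v,u=np.nonzero(m); X=onplane(n,np.c_[u,v],z)[:,:2]; c=X.mean(0); w,V=np.linalg.eigh(np.cov((X-c).T)); a=V[:,1]
    a=a*np.sign(a[0]) ; return c,np.arctan2(a[1],a[0]),np.sqrt(12*w[::-1]),np.array([u.mean(),v.mean()])
E
python3 - <<'E'
from h import *
T=np.load("pics/top0.npz");S=np.load("pics/side0.npz");p,d=T['p'],T['d'];W=world("top",d);WS=world("side",S['d'])
B=dict(redmat=("red",(120,170,148,240),4),yelmat=("yellow",(224,180,250,245),4),stmat=("blue",(188,195,214,250),4),
 red=("red",(298,172,318,232),12),yel=("yellow",(262,175,280,235),12),stap=("blue",(326,185,350,250),47),tape=("black",(358,190,382,219),19),big=("black",(355,222,386,258),19),
 redplate=("grey",(118,165,150,242),4),tapeplate=("grey",(150,200,184,244),4),stplate=("grey",(186,190,216,254),4),yelplate=("grey",(222,175,250,248),4),tapering=("black",(155,208,180,238),4))
h=0
for k,(c,b,z) in B.items():
    m=blob(mask(p,c,b)); x,a,L,uv=info("top",m,z); print(k,m.sum(),"xy",x.round(1),"ang",a.round(3),"LW",L.round(0),"uv",uv.round(1),"depth z",np.percentile(W[m][:,2],[10,50,90]).round(1))
print("bench z",np.median(W[215:235,285:295,2]),np.median(W[180:195,185:195,2]))
m=(W[...,2]>100)&(W[...,0]>400); u=W[135:170,300:330]; k=u[...,2]>60; print("bottle",u[k].mean(0))
a=cv2.resize(p[160:262,90:396,::-1],None,fx=2.6,fy=2.6,interpolation=cv2.INTER_CUBIC)
s=cv2.resize(S['p'][150:290,190:390,::-1],None,fx=2.3,fy=2.3,interpolation=cv2.INTER_CUBIC)
o=np.zeros((a.shape[0]+s.shape[0],a.shape[1],3),np.uint8);o[:a.shape[0]]=a;o[a.shape[0]:,:s.shape[1]]=s;cv2.imwrite("pics/crop0.png",o);print(o.shape)
E
```

```text
redmat 181 xy [445.4 389.6] ang 0.104 LW [77. 22.] uv [133.6 218.4] depth z [-0.7  4.3  8.4]
yelmat 214 xy [440.5  78. ] ang 0.005 LW [80. 24.] uv [235.6 223.2] depth z [-0.5  3.9  7.5]
stmat 425 xy [438.  185.1] ang 0.068 LW [123.  32.] uv [200.3 223. ] depth z [-0.4  3.9  7.9]
red 82 xy [ 492.6 -139.3] ang 0.143 LW [38. 20.] uv [308. 208.] depth z [13.3 20.3 24.8]
yel 82 xy [489.3 -26.1] ang 0.051 LW [40. 19.] uv [270.6 208. ] depth z [14.7 19.2 24.2]
stap 476 xy [ 447.9 -227.3] ang -0.13 LW [123.  34.] uv [338.5 223.6] depth z [31.8 42.2 47.3]
tape 271 xy [ 517.6 -324.1] ang -0.145 LW [83. 64.] uv [368.9 201.4] depth z [-4.7  1.1 19.3]
big 446 xy [ 415.7 -324.5] ang -0.159 LW [97. 82.] uv [368.4 235. ] depth z [-4.2  3.6 24.9]
redplate 866 xy [503.6 395.9] ang 0.108 LW [187.  64.] uv [132.4 199.2] depth z [-0.8  3.5  7.9]
tapeplate 358 xy [435.7 286.2] ang 1.044 LW [90. 88.] uv [167.1 222.7] depth z [-0.6  3.5  7.6]
stplate 382 xy [436.5 184.3] ang 0.075 LW [169.  76.] uv [200.5 223.5] depth z [-0.3  3.7  7.7]
yelplate 866 xy [485.5  75.3] ang 0.015 LW [191.  68.] uv [237.  208.4] depth z [-2.1  3.2  7.4]
tapering 2 xy [475.2 252.7] ang -1.54 LW [7. 0.] uv [178.5 210. ] depth z [-5.2 -2.3  0.6]
bench z -0.8503571676092632 -0.7629324191873825
bottle [ 661.16935568 -141.16320018  127.87021046]
(587, 796, 3)
```

View pics/crop0.png

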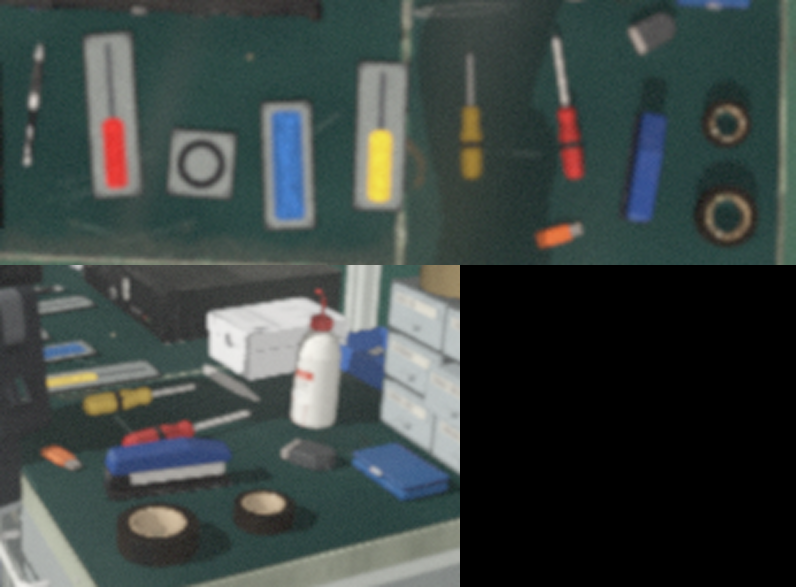

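The crop confirms the choices: red driver handle at crop (570,143), yellow driver (471,143), stapler (646,167), small tape (726,123) with the larger roll at (727,215). The orange stub at (558,235), the blue box and the grey eraser aren't part of the job. I'll refine the axes next: driver bands are split, tape shadows merge, and the seam spoils the yellow plate.

```bash
cat >> h.py <<'E'
def lineshape(p,col,box,shaftrows,bright,z,zs):
    """handle centroid (union of mask), and shaft per-row centroid line -> axis"""
    m=mask(p,col,box); m=cv2.morphologyEx(m,cv2.MORPH_CLOSE,np.ones((9,5),np.uint8)); m=blob(m)
    c,a,L,uv=info("top",m,z); g=cv2.cvtColor(p,cv2.COLOR_RGB2GRAY).astype(float); pts=[]
    for v in range(*shaftrows):
        r=g[v,box[0]+6:box[2]-6]; w=(r-np.median(r))*(1 if bright else -1); w[w<0.4*w.max()]=0
        pts.append(((w*np.arange(box[0]+6,box[2]-6)).sum()/w.sum(),v))
    P=onplane("top",pts,zs)[:,:2]; f=cv2.fitLine(P.astype(np.float32),cv2.DIST_HUBER,0,.01,.01).ravel(); d=np.array(f[:2])*np.sign(f[0]); q=P.mean(0)-c
    print(col,"handle",c.round(1),"mask ang %.3f"%a,"LW",L.round(0),"shaft line ang %.3f"%np.arctan2(d[1],d[0]),"handle->shaft ang %.3f"%np.arctan2(q[1],q[0]),"ends",P[0].round(1),"z",zs); return c,uv
E
python3 - <<'E'
from h import *
T=np.load("pics/top0.npz");S=np.load("pics/side0.npz");p=T['p'];s=S['p']
lineshape(p,"red",(120,170,148,240),(178,203),0,4,4)
lineshape(p,"yellow",(224,180,250,245),(189,208),0,4,4)
_,ur=lineshape(p,"red",(294,170,320,232),(178,198),1,12,12)
_,uy=lineshape(p,"yellow",(258,170,284,235),(183,198),1,12,12)
hs=cv2.cvtColor(p,cv2.COLOR_RGB2HSV)
def brown(pic,b):
    m=cv2.inRange(cv2.cvtColor(pic,cv2.COLOR_RGB2HSV),(5,40,90),(30,160,255)); r=np.zeros_like(m);r[b[1]:b[3],b[0]:b[2]]=m[b[1]:b[3],b[0]:b[2]]; return r
bs=[]
for nm,pic,b in(("top",p,(356,190,384,220)),("top",p,(354,222,386,258)),("side",s,(285,240,325,275))):
    m=blob(brown(pic,b)); cn=cv2.findContours(m.astype(np.uint8),0,2)[0][0]; e=cv2.fitEllipse(cv2.convexHull(cn)); bs.append(e[0]); print(nm,"core",e, onplane(nm,[e[0]],19 ).round(1))
print("tape tri",tri(bs[0],bs[2]))
for c,b,u in(("red",(230,205,290,240),ur),("yellow",(215,195,265,222),uy),("blue",(230,215,300,245),(338.5,223.6))):
    v,x=np.nonzero(cv2.morphologyEx(mask(s,c,b),cv2.MORPH_CLOSE,np.ones((5,7),np.uint8))); print(c,len(x),"tri",tri(u,(x.mean(),v.mean())))
# tape ring: dark inside plate
g=cv2.cvtColor(p,cv2.COLOR_RGB2GRAY); r=g[212:234,157:178]; v,u=np.nonzero(r<75); print("ring",len(u),onplane("top",[[157+u.mean(),212+v.mean()]],4).round(1))
for k in("tapeplate",): 
    m=blob(mask(p,"grey",(150,200,184,244))).astype(np.uint8); cn=max(cv2.findContours(m,0,1)[0],key=len).reshape(-1,2); X=onplane("top",cn,4)[:,:2].astype(np.float32); print("plate rect",cv2.minAreaRect(X))
m=blob(mask(p,"blue",(326,185,350,250))).astype(np.uint8); cn=max(cv2.findContours(m,0,1)[0],key=len).reshape(-1,2); print("stap",cv2.minAreaRect(onplane("top",cn,47)[:,:2].astype(np.float32)))
for L in(60,73): print("tips proj",L,proj("side",[[167.7+.2685*a,-601.5-.963*a,302.7-L] for a in(-45,45)]).round(0).tolist())
E
```

```text
red handle [445.4 389.6] mask ang 0.104 LW [77. 22.] shaft line ang -0.157 handle->shaft ang -0.047 ends [569.1 379.5] z 4
yellow handle [440.5  78. ] mask ang 0.005 LW [80. 24.] shaft line ang -0.027 handle->shaft ang -0.001 ends [544.3  77.2] z 4
red handle [ 472.1 -142.6] mask ang 0.162 LW [78. 21.] shaft line ang 0.169 handle->shaft ang 0.164 ends [ 583.2 -123.9] z 12
yellow handle [468.2 -26.9] mask ang 0.047 LW [77. 21.] shaft line ang 0.062 handle->shaft ang 0.039 ends [564.9 -22.5] z 12
top core ((370.0900573730469, 206.9622344970703), (12.145901679992676, 13.812461853027344), 175.34317016601562) [[ 500.9 -328.    19. ]]
top core ((369.5733642578125, 242.84417724609375), (17.355758666992188, 17.722576141357422), 7.202711582183838) [[ 392.2 -328.7   19. ]]
side core ((304.3074035644531, 253.01795959472656), (10.282254219055176, 19.091217041015625), 92.26559448242188) [[ 498.  -329.6   19. ]]
tape tri (array([ 500.12979011, -327.84713336,   17.76800307]), np.float64(1.8649449618779899))
red 114 tri (array([ 473.38264193, -142.6485703 ,   16.20338933]), np.float64(2.9391911591361355))
yellow 222 tri (array([465.19229458, -25.78938936,  13.65266011]), np.float64(6.235736931396629))
blue 551 tri (array([ 445.71009064, -228.60135634,   33.55625049]), np.float64(5.020588824962723))
ring 53 [[434.1 288.2   4. ]]
plate rect ((435.54840087890625, 286.4346618652344), (76.49778747558594, 75.77947998046875), 86.76869201660156)
stap ((447.45623779296875, -227.35899353027344), (34.40102005004883, 127.05460357666016), 81.76951599121094)
tips proj 60 [[150.0, 227.0], [189.0, 257.0]]
tips proj 73 [[151.0, 237.0], [190.0, 268.0]]
```

```bash
cat > plan.py <<'E'
import numpy as np,sys
def plan(*wp):
    """wp: lists of (x,y,z,yaw); first = current commanded pose. A waypoint given as a list of tuples shares one call."""
    c=wp[0]
    for g in wp[1:]:
        g=g if isinstance(g,list) else [g]; X=c
        for w in g:
            d=np.subtract(w,c); s,k=np.sin(c[3]),np.cos(c[3])
            e=np.subtract(w,X); n=max(np.linalg.norm(e[:3])/41.7,abs(e[3])/.125); X=w
            print(np.round(np.array([d[0]*k+d[1]*s,d[0]*s-d[1]*k,-d[2]])/500,3).tolist(),"rz %.3f"%(-d[3]/(np.pi/2)),"rows>=%.1f"%n)
        print(); c=g[-1]
E
python3 -c "
from plan import *
plan((167.8,-602.1,303.9,.272),(330,-370,250,.2),[(472,-142.6,130,.163),(472,-142.6,77,.163)])"
```

```text
[0.437, -0.36, 0.108] rz 0.046 rows>=6.9

[0.369, -0.389, 0.24] rz 0.024 rows>=7.0
[0.369, -0.389, 0.346] rz 0.024 rows>=1.3
```

Emit:
step_arm([
  [[0.437, -0.36, 0.108, 0, 0, 0.046], [0.437, -0.36, 0.108, 0, 0, 0.046], [0.437, -0.36, 0.108, 0, 0, 0.046], [0.437, -0.36, 0.108, 0, 0, 0.046], [0.437, -0.36, 0.108, 0, 0, 0.046], [0.437, -0.36, 0.108, 0, 0, 0.046], [0.437, -0.36, 0.108, 0, 0, 0.046], [0.437, -0.36, 0.108, 0, 0, 0.046]],
], hand=70)

```text
t: 0.77
tool_pos: [331.7, -363.5, 247.1]
orientation: [-3.117, -0.321, 0.001]
ft_force: [-1.1, 0.5, -0.4]
width: 69.9
grip_force: 0.0
```

Emit:
step_arm([
  [[0.369, -0.389, 0.24, 0, 0, 0.024], [0.369, -0.389, 0.24, 0, 0, 0.024], [0.369, -0.389, 0.24, 0, 0, 0.024], [0.369, -0.389, 0.24, 0, 0, 0.024], [0.369, -0.389, 0.24, 0, 0, 0.024], [0.369, -0.389, 0.24, 0, 0, 0.024], [0.369, -0.389, 0.24, 0, 0, 0.024], [0.369, -0.389, 0.24, 0, 0, 0.024], [0.369, -0.389, 0.24, 0, 0, 0.024], [0.369, -0.389, 0.24, 0, 0, 0.024]],
])

```text
t: 1.6
tool_pos: [472.2, -143.1, 129.7]
orientation: [3.131, 0.256, -0.001]
ft_force: [-0.1, 0.1, 0.0]
width: 69.7
grip_force: 0.0
```

Emit:
step_arm([
  [[0, 0, 0.06, 0, 0, 0], [0, 0, 0.106, 0, 0, 0], [0, 0, 0.106, 0, 0, 0], [0, 0, 0.106, 0, 0, 0], [0, 0, 0.106, 0, 0, 0]],
])

```text
t: 2.02
tool_pos: [472.8, -144.3, 78.3]
orientation: [3.13, 0.251, 0.003]
ft_force: [0.3, -0.1, -0.6]
width: 70.1
grip_force: 0.0
```

Emit:
step_arm([
  [[0, 0, 0, 0, 0, 0], [0, 0, 0, 0, 0, 0], [0, 0, 0, 0, 0, 0], [0, 0, 0, 0, 0, 0], [0, 0, 0, 0, 0, 0], [0, 0, 0, 0, 0, 0], [0, 0, 0, 0, 0, 0], [0, 0, 0, 0, 0, 0]],
], hand=0)

```text
t: 2.68
tool_pos: [473.3, -143.3, 78.2]
orientation: [3.13, 0.254, 0.003]
ft_force: [-1.3, 0.0, 6.8]
width: 22.4
grip_force: 61.1
```

```bash
python3 -c "
from plan import *
plan((472,-142.6,77,.163),[(472,-142.6,140,.163),(460,125,150,.13)],(445.4,389.6,120,.106),(445.4,389.6,81,.106))"
```

```text
[0.0, 0.0, -0.126] rz -0.000 rows>=1.5
[0.063, -0.532, -0.146] rz 0.021 rows>=6.4

[0.04, -0.529, 0.06] rz 0.015 rows>=6.4

[0.0, 0.0, 0.078] rz -0.000 rows>=0.9
```

Emit:
step_arm([
  [[0, 0, -0.06, 0, 0, 0], [0, 0, -0.126, 0, 0, 0], [0.02, -0.14, -0.146, 0, 0, 0.005], [0.063, -0.532, -0.146, 0, 0, 0.021], [0.063, -0.532, -0.146, 0, 0, 0.021], [0.063, -0.532, -0.146, 0, 0, 0.021], [0.063, -0.532, -0.146, 0, 0, 0.021], [0.063, -0.532, -0.146, 0, 0, 0.021], [0.063, -0.532, -0.146, 0, 0, 0.021], [0.063, -0.532, -0.146, 0, 0, 0.021]],
])

```text
t: 3.52
tool_pos: [459.5, 128.3, 149.8]
orientation: [-3.133, -0.21, 0.001]
ft_force: [0.5, -0.5, 1.0]
width: 22.2
grip_force: 60.3
```

Emit:
step_arm([
  [[0.04, -0.529, 0.06, 0, 0, 0.015], [0.04, -0.529, 0.06, 0, 0, 0.015], [0.04, -0.529, 0.06, 0, 0, 0.015], [0.04, -0.529, 0.06, 0, 0, 0.015], [0.04, -0.529, 0.06, 0, 0, 0.015], [0.04, -0.529, 0.06, 0, 0, 0.015], [0.04, -0.529, 0.06, 0, 0, 0.015], [0.04, -0.529, 0.06, 0, 0, 0.015], [0.04, -0.529, 0.06, 0, 0, 0.015], [0.04, -0.529, 0.06, 0, 0, 0.015]],
])

```text
t: 4.35
tool_pos: [446.3, 388.0, 119.4]
orientation: [3.136, 0.164, -0.002]
ft_force: [0.2, 0.6, -0.4]
width: 22.6
grip_force: 60.2
```

Emit:
step_arm([
  [[0, 0, 0.04, 0, 0, 0], [0, 0, 0.065, 0, 0, 0], [0, 0, 0.077, 0, 0, 0], [0, 0, 0.077, 0, 0, 0], [0, 0, 0.077, 0, 0, 0], [0, 0, 0.077, 0, 0, 0]],
])

```text
t: 4.85
tool_pos: [446.3, 387.7, 82.0]
orientation: [3.135, 0.163, -0.003]
ft_force: [-2.4, -3.1, 6.3]
width: 22.4
grip_force: 62.0
```

```bash
python3 - <<'E'
from h import *
p,_=cap("top"); s,_=cap("side")
a=cv2.resize(p[150:250,90:210,::-1],None,fx=5,fy=5,interpolation=cv2.INTER_CUBIC); cv2.imwrite("pics/place1.png",a); print(ctrl.get_state()['tool_pos'])
E
```

```text
[446.31391088 387.68299559  82.03210984]
```

View pics/place1.png

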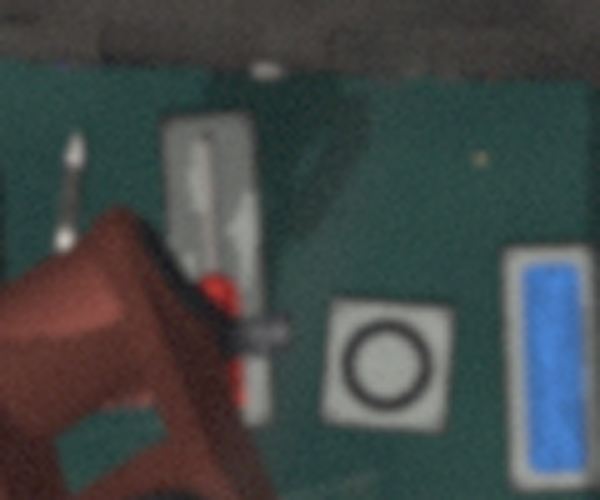

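The driver lies on the red mat under the gripper: shaft at (203,190), just left of the printed shaft. I'll release, lift and measure.

Emit:
step_arm([
  [[0, 0, 0, 0, 0, 0], [0, 0, 0, 0, 0, 0], [0, 0, 0, 0, 0, 0], [0, 0, 0, 0, 0, 0], [0, 0, -0.06, 0, 0, 0], [0, 0, -0.12, 0, 0, 0], [0, 0, -0.12, 0, 0, 0]],
], hand=60)

```text
t: 5.53
tool_pos: [449.7, 392.0, 147.3]
orientation: [-3.132, -0.165, -0.014]
ft_force: [1.6, 0.5, 1.0]
width: 60.6
grip_force: 0.0
```

```bash
python3 -c "
from plan import *
plan((445.4,389.6,141,.106),(456,180,141,.08),[(468.2,-26.9,125,.045),(468.2,-26.9,77,.045)])"
```

```text
[-0.023, 0.419, -0.0] rz 0.017 rows>=5.0

[-0.009, 0.414, 0.032] rz 0.022 rows>=5.0
[-0.009, 0.414, 0.128] rz 0.022 rows>=1.2
```

Emit:
step_arm([
  [[-0.023, 0.419, 0, 0, 0, 0.017], [-0.023, 0.419, 0, 0, 0, 0.017], [-0.023, 0.419, 0, 0, 0, 0.017], [-0.023, 0.419, 0, 0, 0, 0.017], [-0.023, 0.419, 0, 0, 0, 0.017], [-0.023, 0.419, 0, 0, 0, 0.017], [-0.023, 0.419, 0, 0, 0, 0.017]],
])

```text
t: 6.12
tool_pos: [456.9, 178.1, 141.1]
orientation: [-3.139, -0.116, 0.001]
ft_force: [0.0, 0.8, 0.0]
width: 59.7
grip_force: 0.0
```

Emit:
step_arm([
  [[-0.009, 0.414, 0.032, 0, 0, 0.022], [-0.009, 0.414, 0.032, 0, 0, 0.022], [-0.009, 0.414, 0.032, 0, 0, 0.022], [-0.009, 0.414, 0.032, 0, 0, 0.022], [-0.009, 0.414, 0.032, 0, 0, 0.022], [-0.009, 0.414, 0.032, 0, 0, 0.022], [-0.009, 0.414, 0.032, 0, 0, 0.022], [-0.009, 0.414, 0.032, 0, 0, 0.022]],
])

```text
t: 6.78
tool_pos: [468.9, -25.6, 125.3]
orientation: [-3.14, -0.069, 0.0]
ft_force: [0.1, -0.2, 0.1]
width: 60.2
grip_force: 0.0
```

```bash
python3 - <<'E'
from h import *
print(ctrl.get_state()['tool_pos'])
p,d=cap("top"); s,_=cap("side","2"); lineshape(p,"red",(118,168,150,242),(182,200),1,16,16)
a=cv2.resize(p[160:245,100:215,::-1],None,fx=6,fy=6,interpolation=cv2.INTER_CUBIC); cv2.imwrite("pics/place2.png",a)
E
```

```text
[468.9435233  -25.60656982 125.2636234 ]
red handle [445.9 387.3] mask ang 0.111 LW [77. 21.] shaft line ang 0.090 handle->shaft ang 0.152 ends [555.2 402.4] z 16
```

View pics/place2.png

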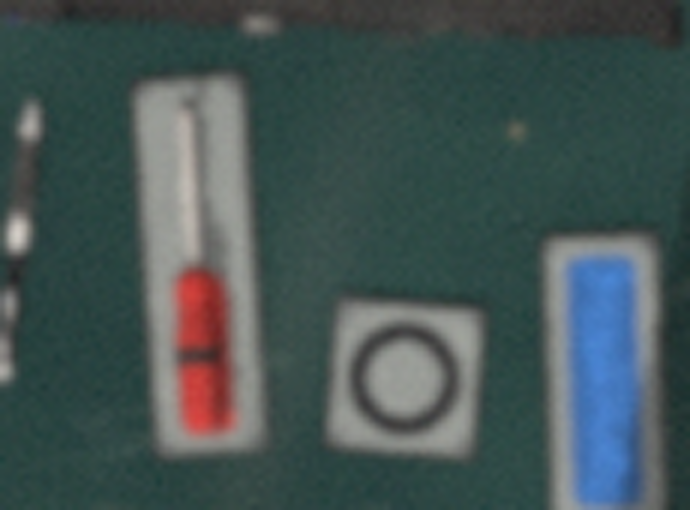

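Red is on its outline: handle centred at (205,350), shaft tip at (188,105), lined up within about 2 mm. Next, the yellow grasp.

Emit:
step_arm([
  [[0, 0, 0.05, 0, 0, 0], [0, 0, 0.085, 0, 0, 0], [0, 0, 0.096, 0, 0, 0], [0, 0, 0.096, 0, 0, 0], [0, 0, 0.096, 0, 0, 0]],
])

```text
t: 7.3
tool_pos: [468.7, -25.5, 77.4]
orientation: [-3.141, -0.072, 0.001]
ft_force: [-0.1, -0.9, -0.4]
width: 60.0
grip_force: 0.0
```

Emit:
step_arm([
  [[0, 0, 0, 0, 0, 0], [0, 0, 0, 0, 0, 0], [0, 0, 0, 0, 0, 0], [0, 0, 0, 0, 0, 0], [0, 0, 0, 0, 0, 0], [0, 0, 0, 0, 0, 0], [0, 0, 0, 0, 0, 0]],
], hand=0)

```text
t: 7.88
tool_pos: [469.9, -26.8, 78.7]
orientation: [3.14, 0.069, 0.004]
ft_force: [-0.1, 0.4, 6.3]
width: 22.2
grip_force: 61.0
```

```bash
python3 - <<'E'
from h import *
from plan import plan
s=cv2.imread("pics/side2.png")[...,::-1].copy(); t=np.load("pics/top0.npz")['p']
us=proj("side",[[438,185,4],[440,78,4]]); print(us.round(0))
for c,bt,u in(("blue",(188,195,214,250),us[0]),("yellow",(224,180,250,245),us[1])):
    x,y=u.astype(int); vs,xs=np.nonzero(blob(mask(s,c,(max(0,x-35),max(0,y-12),x+40,y+12)))); vt,ut=np.nonzero(mask(t,c,bt)); print(c,len(xs),(xs.min(),xs.max()),tri((ut.mean(),vt.mean()),(xs.mean(),vs.mean())))
plan((468.2,-26.9,77,.045),[(468.2,-26.9,140,.045),(440.5,78,110,.0)],(440.5,78,81.5,.0))
E
```

```text
[[207. 188.]
 [219. 200.]]
blue 98 (np.int64(189), np.int64(224)) (array([436.6213494 , 185.61487434,   3.08670227]), np.float64(2.8849771746185526))
yellow 78 (np.int64(243), np.int64(254)) (array([480.86566436,  62.20003198, -19.31775191]), np.float64(87.45751693767629))
[0.0, 0.0, -0.126] rz -0.000 rows>=1.5
[-0.046, -0.212, -0.066] rz 0.029 rows>=2.7

[0.0, 0.0, 0.057] rz -0.000 rows>=0.7
```

Emit:
step_arm([
  [[0, 0, -0.06, 0, 0, 0], [0, 0, -0.126, 0, 0, 0], [0, 0, -0.126, 0, 0, 0], [-0.046, -0.214, -0.07, 0, 0, 0.029], [-0.046, -0.214, -0.07, 0, 0, 0.029], [-0.046, -0.214, -0.066, 0, 0, 0.029], [-0.046, -0.214, -0.066, 0, 0, 0.029], [-0.046, -0.214, -0.066, 0, 0, 0.029], [-0.046, -0.214, -0.066, 0, 0, 0.029]],
])

```text
t: 8.63
tool_pos: [441.0, 79.2, 110.2]
orientation: [3.141, -0.001, 0.0]
ft_force: [0.3, 0.3, -0.9]
width: 21.7
grip_force: 60.2
```

Emit:
step_arm([
  [[0.001, 0.001, 0.03, 0, 0, 0], [0.001, 0.001, 0.05, 0, 0, 0], [0.001, 0.001, 0.057, 0, 0, 0], [0.001, 0.001, 0.057, 0, 0, 0], [0.001, 0.001, 0.057, 0, 0, 0], [0.001, 0.001, 0.057, 0, 0, 0]],
])

```text
t: 9.13
tool_pos: [441.9, 77.8, 82.7]
orientation: [3.141, -0.005, -0.002]
ft_force: [-4.2, -0.8, 7.6]
width: 22.7
grip_force: 61.4
```

Emit:
step_arm([
  [[0, 0, 0, 0, 0, 0], [0, 0, 0, 0, 0, 0], [0, 0, 0, 0, 0, 0], [0, 0, 0, 0, 0, 0], [0, 0, -0.06, 0, 0, 0], [0, 0, -0.12, 0, 0, 0], [0, 0, -0.12, 0, 0, 0]],
], hand=60)

```text
t: 9.72
tool_pos: [445.4, 78.9, 146.8]
orientation: [-3.141, 0.002, -0.016]
ft_force: [2.1, -0.5, 0.3]
width: 60.1
grip_force: 0.0
```

```bash
python3 -c "
from plan import *
plan((441,78.5,141.5,.0),(445,-90,150,-.08),(447.5,-229,150,-.135))"
```

```text
[0.008, 0.337, -0.017] rz 0.051 rows>=4.0

[0.027, 0.277, -0.0] rz 0.035 rows>=3.3
```

Emit:
step_arm([
  [[0.008, 0.337, -0.017, 0, 0, 0.051], [0.008, 0.337, -0.017, 0, 0, 0.051], [0.008, 0.337, -0.017, 0, 0, 0.051], [0.008, 0.337, -0.017, 0, 0, 0.051], [0.008, 0.337, -0.017, 0, 0, 0.051], [0.008, 0.337, -0.017, 0, 0, 0.051]],
], hand=70)

```text
t: 10.22
tool_pos: [445.5, -92.0, 150.5]
orientation: [3.138, -0.136, 0.001]
ft_force: [0.5, 0.2, -1.0]
width: 70.0
grip_force: 0.0
```

Emit:
step_arm([
  [[0.027, 0.277, 0, 0, 0, 0.035], [0.027, 0.277, 0, 0, 0, 0.035], [0.027, 0.277, 0, 0, 0, 0.035], [0.027, 0.277, 0, 0, 0, 0.035], [0.027, 0.277, 0, 0, 0, 0.035], [0.027, 0.277, 0, 0, 0, 0.035], [0.027, 0.277, 0, 0, 0, 0.035]],
])

```text
t: 10.8
tool_pos: [446.9, -226.6, 149.5]
orientation: [-3.132, 0.212, 0.003]
ft_force: [0.3, -0.2, -0.2]
width: 70.0
grip_force: 0.0
```

```bash
python3 - <<'E'
from h import *
print(ctrl.get_state()['tool_pos'])
p,d=cap("top"); cap("side","3"); lineshape(p,"yellow",(222,178,252,245),(190,207),1,16,16)
a=cv2.resize(p[165:255,100:255,::-1],None,fx=5,fy=5,interpolation=cv2.INTER_CUBIC); cv2.imwrite("pics/place3.png",a)
E
```

```text
[ 446.89803806 -226.61081356  149.49459152]
yellow handle [440.7  77.8] mask ang 0.007 LW [78. 23.] shaft line ang 0.007 handle->shaft ang 0.037 ends [540.3  82.1] z 16
```

View pics/place3.png

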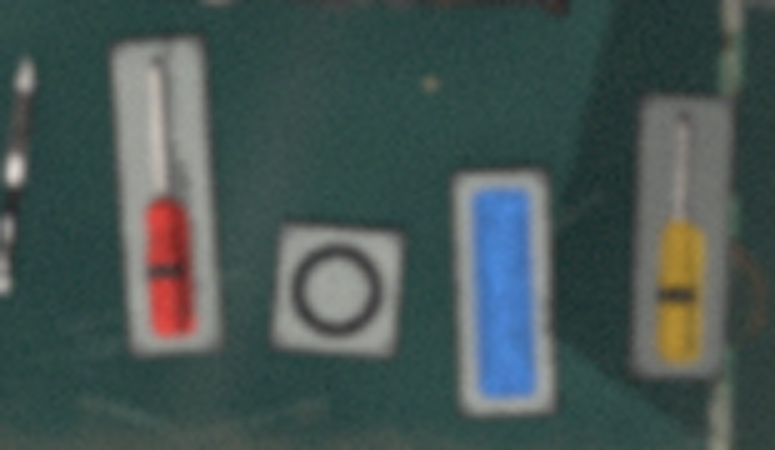

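Both drivers lie on their outlines: red handle (172,265), yellow handle (680,290). Next is the stapler.

Emit:
step_arm([
  [[0.001, 0.002, 0.06, 0, 0, 0], [0.001, 0.002, 0.1, 0, 0, 0], [0.001, 0.002, 0.116, 0, 0, 0], [0.001, 0.002, 0.116, 0, 0, 0], [0.001, 0.002, 0.116, 0, 0, 0]],
])

```text
t: 11.32
tool_pos: [447.6, -229.0, 92.3]
orientation: [-3.134, 0.213, 0.002]
ft_force: [0.2, -0.2, 0.1]
width: 70.0
grip_force: 0.0
```

Emit:
step_arm([
  [[0, 0, 0, 0, 0, 0], [0, 0, 0, 0, 0, 0], [0, 0, 0, 0, 0, 0], [0, 0, 0, 0, 0, 0], [0, 0, 0, 0, 0, 0], [0, 0, 0, 0, 0, 0], [0, 0, 0, 0, 0, 0], [0, 0, 0, 0, 0, 0]],
], hand=0)

```text
t: 11.98
tool_pos: [448.8, -230.8, 93.8]
orientation: [3.133, -0.215, 0.004]
ft_force: [-0.9, -0.4, 5.4]
width: 28.5
grip_force: 60.7
```

```bash
python3 -c "
from plan import *
plan((448,-230,92,-.135),[(448,-230,160,-.135),(445,-40,170,-.03)],(437.5,185.8,130,.07),(437.5,185.8,96,.07))"
```

```text
[0.0, -0.0, -0.136] rz -0.000 rows>=1.6
[-0.057, -0.376, -0.156] rz -0.067 rows>=4.6

[-0.029, -0.451, 0.08] rz -0.064 rows>=5.5

[0.0, 0.0, 0.068] rz -0.000 rows>=0.8
```

Emit:
step_arm([
  [[0, 0, -0.06, 0, 0, 0], [0, 0, -0.136, 0, 0, 0], [0, 0, -0.156, 0, 0, 0], [-0.057, -0.376, -0.156, 0, 0, -0.067], [-0.057, -0.376, -0.156, 0, 0, -0.067], [-0.057, -0.376, -0.156, 0, 0, -0.067], [-0.057, -0.376, -0.156, 0, 0, -0.067], [-0.057, -0.376, -0.156, 0, 0, -0.067], [-0.057, -0.376, -0.156, 0, 0, -0.067], [-0.057, -0.376, -0.156, 0, 0, -0.067]],
])

```text
t: 12.82
tool_pos: [444.1, -38.5, 169.4]
orientation: [3.141, -0.044, -0.003]
ft_force: [-0.3, 0.1, -2.3]
width: 28.9
grip_force: 60.6
```

Emit:
step_arm([
  [[-0.029, -0.451, 0.06, 0, 0, -0.064], [-0.029, -0.451, 0.06, 0, 0, -0.064], [-0.029, -0.451, 0.06, 0, 0, -0.064], [-0.029, -0.451, 0.06, 0, 0, -0.064], [-0.029, -0.451, 0.06, 0, 0, -0.064], [-0.029, -0.451, 0.08, 0, 0, -0.064], [-0.029, -0.451, 0.08, 0, 0, -0.064], [-0.029, -0.451, 0.08, 0, 0, -0.064], [-0.029, -0.451, 0.08, 0, 0, -0.064], [-0.029, -0.451, 0.08, 0, 0, -0.064]],
])

```text
t: 13.65
tool_pos: [438.4, 184.7, 130.6]
orientation: [3.139, 0.105, 0.001]
ft_force: [0.6, -0.6, -1.9]
width: 28.9
grip_force: 60.7
```

Emit:
step_arm([
  [[0.001, 0, 0.035, 0, 0, 0], [0.001, 0, 0.056, 0, 0, 0], [0.001, 0, 0.068, 0, 0, 0], [0.001, 0, 0.068, 0, 0, 0], [0.001, 0, 0.068, 0, 0, 0], [0.001, 0, 0.068, 0, 0, 0]],
])

```text
t: 14.15
tool_pos: [438.4, 184.9, 97.7]
orientation: [3.138, 0.107, -0.003]
ft_force: [-4.0, -3.2, 9.3]
width: 29.6
grip_force: 62.9
```

Emit:
step_arm([
  [[0, 0, 0, 0, 0, 0], [0, 0, 0, 0, 0, 0], [0, 0, 0, 0, 0, 0], [0, 0, 0, 0, 0, 0], [0, 0, 0, 0, 0, 0], [0, 0, -0.06, 0, 0, 0], [0, 0, -0.14, 0, 0, 0], [0, 0, -0.14, 0, 0, 0], [0, 0, -0.14, 0, 0, 0]],
], hand=75)

```text
t: 14.9
tool_pos: [440.5, 186.8, 169.3]
orientation: [-3.138, -0.109, -0.011]
ft_force: [-0.1, 1.1, -0.3]
width: 74.9
grip_force: 0.0
```

```bash
python3 -c "
from plan import *
plan((438,185.8,166,.07),(470,-80,166,.03),(500.5,-328,150,.0))"
```

```text
[0.027, 0.535, -0.0] rz 0.025 rows>=6.4

[0.046, 0.498, 0.032] rz 0.019 rows>=6.0
```

Emit:
step_arm([
  [[0.027, 0.535, 0, 0, 0, 0.025], [0.027, 0.535, 0, 0, 0, 0.025], [0.027, 0.535, 0, 0, 0, 0.025], [0.027, 0.535, 0, 0, 0, 0.025], [0.027, 0.535, 0, 0, 0, 0.025], [0.027, 0.535, 0, 0, 0, 0.025], [0.027, 0.535, 0, 0, 0, 0.025], [0.027, 0.535, 0, 0, 0, 0.025], [0.027, 0.535, 0, 0, 0, 0.025]],
], hand=85)

```text
t: 15.65
tool_pos: [469.2, -80.4, 165.0]
orientation: [-3.14, -0.042, 0.004]
ft_force: [-0.6, 0.6, 0.1]
width: 85.0
grip_force: 0.0
```

Emit:
step_arm([
  [[0.046, 0.498, 0.032, 0, 0, 0.019], [0.046, 0.498, 0.032, 0, 0, 0.019], [0.046, 0.498, 0.032, 0, 0, 0.019], [0.046, 0.498, 0.032, 0, 0, 0.019], [0.046, 0.498, 0.032, 0, 0, 0.019], [0.046, 0.498, 0.032, 0, 0, 0.019], [0.046, 0.498, 0.032, 0, 0, 0.019], [0.046, 0.498, 0.032, 0, 0, 0.019], [0.046, 0.498, 0.032, 0, 0, 0.019], [0.046, 0.498, 0.032, 0, 0, 0.019]],
])

```text
t: 16.48
tool_pos: [500.3, -325.4, 149.4]
orientation: [-3.139, -0.003, 0.003]
ft_force: [-0.5, 1.0, 0.4]
width: 85.1
grip_force: 0.0
```

```bash
python3 - <<'E'
from h import *
print(ctrl.get_state()['tool_pos'])
p,d=cap("top"); s,_=cap("side"); m=blob(mask(p,"blue",(184,188,220,256))).astype(np.uint8); cn=max(cv2.findContours(m,0,1)[0],key=len).reshape(-1,2); print(cv2.minAreaRect(onplane("top",cn,51)[:,:2].astype(np.float32)),info("top",m,51))
a=cv2.resize(p[165:255,100:255,::-1],None,fx=5,fy=5,interpolation=cv2.INTER_CUBIC)[:300,:775]; b=cv2.resize(s[160:285,130:390,::-1],None,fx=2.4,fy=2.4); o=np.zeros((a.shape[0]+b.shape[0],775,3),np.uint8); o[:300]=a;o[300:,:b.shape[1]]=b; cv2.imwrite("pics/place4.png",o); print(o.shape)
E
```

```text
[ 500.28998116 -325.39467146  149.40129666]
((438.1667175292969, 182.51698303222656), (117.2883529663086, 26.52368927001953), 1.9378827810287476) (array([435.90906018, 183.38339161]), np.float64(0.052296317913304184), array([117.15182724,  27.22309569]), array([199.17837838, 223.74864865]))
(600, 775, 3)
```

View pics/place4.png

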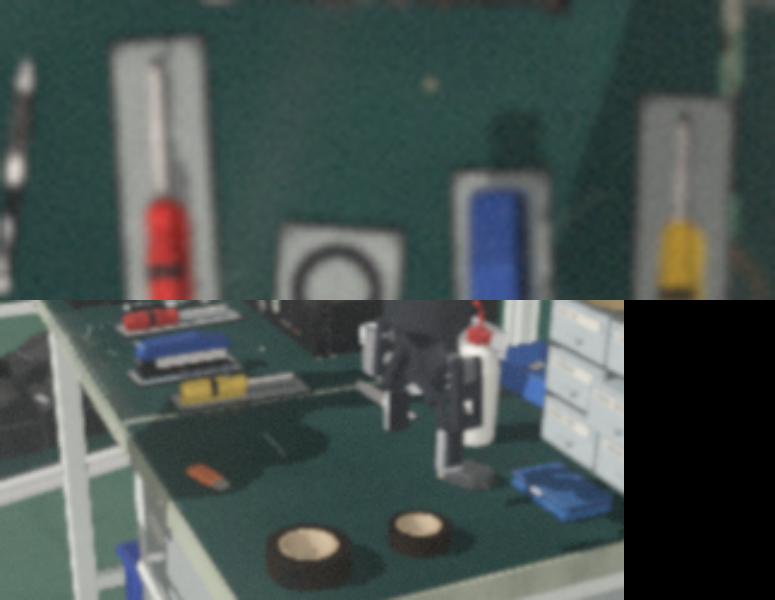

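The stapler stands on its outline at (498,245), and the bottle is upright. The small tape is at side-crop (420,530), with the gripper above it. I'll descend onto the tape.

Emit:
step_arm([
  [[0.0, 0.004, 0.07, 0, 0, 0], [0.0, 0.004, 0.12, 0, 0, 0], [0.0, 0.004, 0.158, 0, 0, 0], [0.0, 0.004, 0.158, 0, 0, 0], [0.0, 0.004, 0.158, 0, 0, 0], [0.0, 0.004, 0.158, 0, 0, 0]],
])

```text
t: 17.08
tool_pos: [501.4, -329.9, 72.7]
orientation: [3.14, 0.002, 0.002]
ft_force: [-0.2, 0.4, 0.8]
width: 85.2
grip_force: 0.0
```

Emit:
step_arm([
  [[0, 0, 0, 0, 0, 0], [0, 0, 0, 0, 0, 0], [0, 0, 0, 0, 0, 0], [0, 0, 0, 0, 0, 0], [0, 0, 0, 0, 0, 0], [0, 0, 0, 0, 0, 0], [0, 0, 0, 0, 0, 0]],
], hand=0)

```text
t: 17.67
tool_pos: [502.0, -331.1, 73.8]
orientation: [3.139, -0.0, 0.005]
ft_force: [-0.1, 1.0, 5.9]
width: 54.4
grip_force: 63.7
```

```bash
python3 -c "
from plan import *
plan((500.5,-330,71,.0),[(500.5,-330,160,.0),(475,-110,170,.0)],(448,110,170,.0),(435.5,287,110,.0),(435.5,287,75.5,0))"
```

```text
[0.0, 0.0, -0.178] rz -0.000 rows>=2.1
[-0.051, -0.44, -0.198] rz -0.000 rows>=5.3

[-0.054, -0.44, -0.0] rz -0.000 rows>=5.3

[-0.025, -0.354, 0.12] rz -0.000 rows>=4.5

[0.0, 0.0, 0.069] rz -0.000 rows>=0.8
```

Emit:
step_arm([
  [[0, 0, -0.06, 0, 0, 0], [0, 0, -0.12, 0, 0, 0], [0, 0, -0.178, 0, 0, 0], [-0.051, -0.44, -0.198, 0, 0, 0], [-0.051, -0.44, -0.198, 0, 0, 0], [-0.051, -0.44, -0.198, 0, 0, 0], [-0.051, -0.44, -0.198, 0, 0, 0], [-0.051, -0.44, -0.198, 0, 0, 0], [-0.051, -0.44, -0.198, 0, 0, 0], [-0.051, -0.44, -0.198, 0, 0, 0]],
])

```text
t: 18.5
tool_pos: [474.0, -106.9, 170.3]
orientation: [-3.141, -0.007, 0.002]
ft_force: [-0.9, -0.6, -1.0]
width: 54.1
grip_force: 63.7
```

```bash
python3 - <<'E'
from h import *
print(ctrl.get_state()['tool_pos'])
s,_=cap("side"); u,v=proj("side",[[475,-110,100]])[0].astype(int); b=cv2.resize(s[max(0,v-70):v+90,max(0,u-90):u+90,::-1],None,fx=3,fy=3); cv2.imwrite("pics/hold.png",b)
E
```

```text
[ 473.95558626 -106.90269548  170.2866217 ]
```

View pics/hold.png

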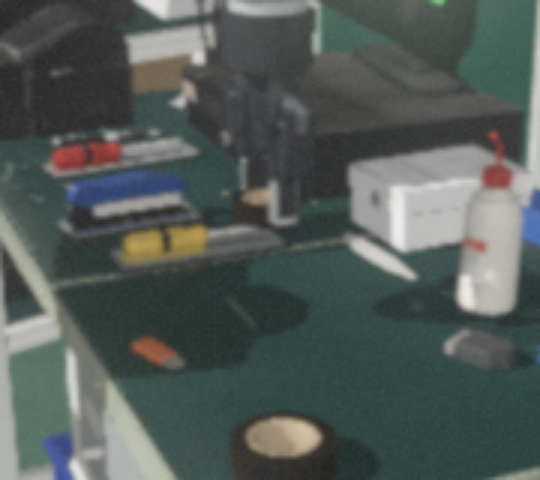

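The small tape is held level at (255,207) and the large roll stays behind. On to the tape mat.

Emit:
step_arm([
  [[-0.054, -0.44, 0, 0, 0, 0], [-0.054, -0.44, 0, 0, 0, 0], [-0.054, -0.44, 0, 0, 0, 0], [-0.054, -0.44, 0, 0, 0, 0], [-0.054, -0.44, 0, 0, 0, 0], [-0.054, -0.44, 0, 0, 0, 0], [-0.054, -0.44, 0, 0, 0, 0], [-0.054, -0.44, 0, 0, 0, 0]],
])

```text
t: 19.22
tool_pos: [449.1, 109.5, 170.7]
orientation: [3.141, 0.002, 0.002]
ft_force: [0.5, -0.5, 0.2]
width: 54.5
grip_force: 63.8
```

Emit:
step_arm([
  [[-0.023, -0.354, 0, 0, 0, 0], [-0.023, -0.354, 0, 0, 0, 0], [-0.023, -0.354, 0, 0, 0, 0], [-0.023, -0.354, 0, 0, 0, 0], [-0.023, -0.354, 0.08, 0, 0, 0], [-0.023, -0.354, 0.12, 0, 0, 0], [-0.023, -0.354, 0.12, 0, 0, 0], [-0.023, -0.354, 0.12, 0, 0, 0], [-0.023, -0.354, 0.12, 0, 0, 0], [-0.023, -0.354, 0.12, 0, 0, 0]],
])

```text
t: 20.05
tool_pos: [438.6, 286.3, 112.2]
orientation: [-3.14, 0.003, -0.005]
ft_force: [-0.1, 0.4, -0.8]
width: 54.0
grip_force: 63.8
```

Emit:
step_arm([
  [[-0.001, 0, 0.035, 0, 0, 0], [-0.001, 0, 0.057, 0, 0, 0], [-0.001, 0, 0.069, 0, 0, 0], [-0.001, 0, 0.069, 0, 0, 0], [-0.001, 0, 0.069, 0, 0, 0], [-0.001, 0, 0.069, 0, 0, 0]],
])

```text
t: 20.55
tool_pos: [436.8, 286.6, 77.8]
orientation: [3.141, -0.0, 0.0]
ft_force: [-3.1, -3.7, 8.2]
width: 54.3
grip_force: 64.8
```

Emit:
step_arm([
  [[0, 0, 0, 0, 0, 0], [0, 0, 0, 0, 0, 0], [0, 0, 0, 0, 0, 0], [0, 0, 0, 0, 0, 0], [0, 0, 0, 0, 0, 0], [0, 0, -0.06, 0, 0, 0], [0, 0, -0.14, 0, 0, 0], [0, 0, -0.2, 0, 0, 0], [0, 0, -0.2, 0, 0, 0]],
], hand=80)

```text
t: 21.3
tool_pos: [440.3, 289.1, 183.0]
orientation: [-3.136, -0.0, -0.019]
ft_force: [1.1, 1.1, 0.9]
width: 80.1
grip_force: 0.0
```

```bash
python3 -c "
from plan import *
plan((436,287,175.5,.0),(460,30,200,.0),(450,-200,200,0))"
```

```text
[0.048, 0.514, -0.049] rz -0.000 rows>=6.2

[-0.02, 0.46, -0.0] rz -0.000 rows>=5.5
```

Emit:
step_arm([
  [[0.048, 0.514, -0.049, 0, 0, 0], [0.048, 0.514, -0.049, 0, 0, 0], [0.048, 0.514, -0.049, 0, 0, 0], [0.048, 0.514, -0.049, 0, 0, 0], [0.048, 0.514, -0.049, 0, 0, 0], [0.048, 0.514, -0.049, 0, 0, 0], [0.048, 0.514, -0.049, 0, 0, 0], [0.048, 0.514, -0.049, 0, 0, 0]],
])

```text
t: 21.97
tool_pos: [460.5, 27.5, 200.6]
orientation: [3.141, -0.008, 0.001]
ft_force: [0.6, 1.1, -1.0]
width: 80.0
grip_force: 0.0
```

Emit:
step_arm([
  [[-0.02, 0.46, 0, 0, 0, 0], [-0.02, 0.46, 0, 0, 0, 0], [-0.02, 0.46, 0, 0, 0, 0], [-0.02, 0.46, 0, 0, 0, 0], [-0.02, 0.46, 0, 0, 0, 0], [-0.02, 0.46, 0, 0, 0, 0], [-0.02, 0.46, 0, 0, 0, 0], [-0.02, 0.46, 0, 0, 0, 0]],
])

```text
t: 22.63
tool_pos: [450.2, -199.4, 199.7]
orientation: [-3.14, 0.002, 0.001]
ft_force: [0.0, 0.6, -0.7]
width: 80.4
grip_force: 0.0
```

```bash
python3 - <<'E'
from h import *
p=np.mean([cap("top")[0].astype(float) for _ in range(6)],0).astype(np.uint8); s,_=cap("side")
h=cv2.cvtColor(p,cv2.COLOR_RGB2HSV); b=cv2.inRange(h,(5,40,90),(30,160,255)); q=np.zeros_like(b);q[205:240,153:182]=b[205:240,153:182]
cn=cv2.findContours(blob(q).astype(np.uint8),0,2)[0][0]; e=cv2.fitEllipse(cv2.convexHull(cn)); print("core",e,onplane("top",[e[0]],23))
m=blob(mask(p,"grey",(150,198,184,246))).astype(np.uint8); cn=max(cv2.findContours(m,0,1)[0],key=len).reshape(-1,2); print("plate",cv2.minAreaRect(onplane("top",cn,4)[:,:2].astype(np.float32)))
lineshape(p,"red",(118,168,150,242),(182,200),1,16,16);lineshape(p,"yellow",(222,178,252,245),(190,207),1,16,16)
hs=cv2.cvtColor(s,cv2.COLOR_RGB2HSV)
a=cv2.resize(p[160:255,100:255,::-1],None,fx=5.1,fy=5.1,interpolation=cv2.INTER_CUBIC); cv2.imwrite("pics/fin.png",a)
cv2.imwrite("pics/fins.png",cv2.resize(s[100:290,130:400,::-1],None,fx=2.9,fy=2.9,interpolation=cv2.INTER_CUBIC))
E
```

```text
core ((165.36671447753906, 222.84156799316406), (13.315244674682617, 14.551822662353516), 165.86187744140625) [[435.15541752 288.1016876   23.        ]]
plate ((434.90283203125, 286.8940124511719), (76.79076385498047, 74.43754577636719), 86.77476501464844)
red handle [445.8 387.4] mask ang 0.103 LW [78. 21.] shaft line ang 0.086 handle->shaft ang 0.151 ends [555.2 402.4] z 16
yellow handle [440.7  77.8] mask ang 0.006 LW [78. 23.] shaft line ang -0.006 handle->shaft ang 0.039 ends [540.4  81. ] z 16
```

View pics/fin.png

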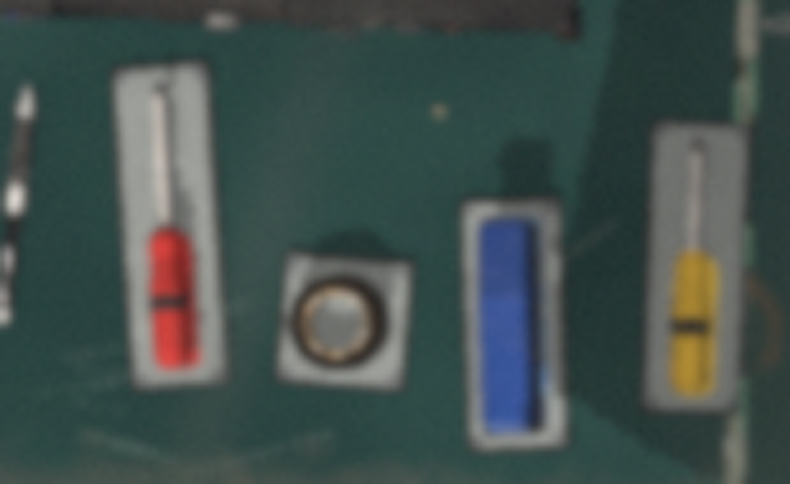

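View pics/fins.png

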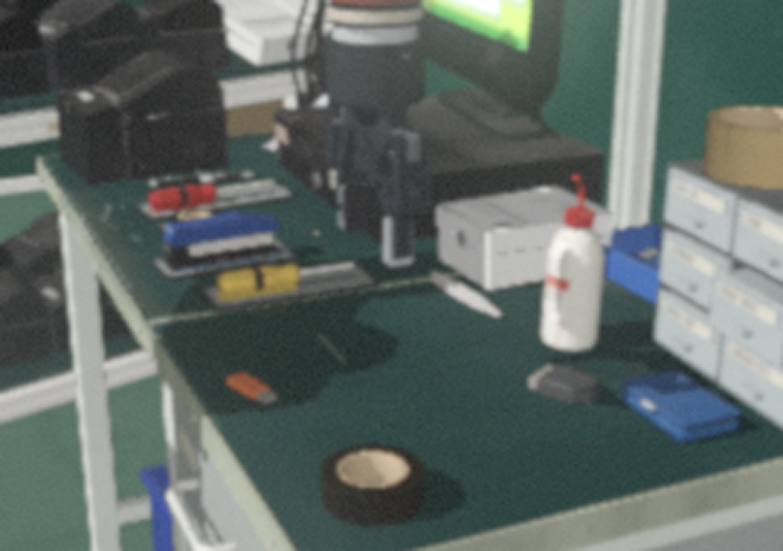

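All four items are flat on their own outlines: red handle (172,300), tape (340,320) within about 1 mm of its ring, stapler (510,325), yellow handle (692,325). The bottle is upright at side-crop (572,270) and the arm is clear. Handing in.

```bash
python3 -c "
from plant import ctrl
print(ctrl.hand_in())"
```

```text
the job is handed in; nothing more can be done
None
```

I put the red driver, yellow driver, stapler and small black tape on their own mats in that order, each within about 2 mm of its outline in the last camera check; the bottle is still upright and the job is handed in after about 23 s of robot time.

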